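Start the extraction and hold the airing box open at the pin position

ROBOT

A 6-joint arm with a two-finger parallel gripper is mounted at the origin on a cart in front of the work surface, level with it; the furniture and walls round the work are solid. World frame = base frame: x ahead of the robot, y to its left, z up, the work surface at z = 0. Lengths are in m, angles in rad, forces in N, time in s.
With the tool pointing down it reaches from about 0.35 to 0.775 m from the base axis. Payload 7.3 kg.
Tool frame: the origin (TCP) lies midway between the tips of the shut fingers; the grasp point (between the pads) lies tcp_to_grasp behind it (tcp_to_grasp is the distance from the TCP to the grasp point, in m); z points along the fingers, x is the direction in which the jaws open and shut, and the axes are right-handed (so a half turn about z gives the same grasp; the last joint's range is limited). The gripper opens to 92 mm and grips with 3 to 60 N. Pads are 19 mm wide; open, the fingers measure 130 mm over their backs; the gripper's body (75 mm by 190 mm) begins 47 mm behind the grasp point.
Start: joints at [-1.255, 0.342, 1.524, -0, 1.275, -0.146], TCP at [0.234, -0.47, 0.227] pointing down, gripper open.
Joint ranges: [-2.53, 2.53], [-0.77, 2.02], [0.04, 2.7], [-1, 4.14], [0.28, 2.66], [-3.11, 3.11]. Speed limits (rad/s): [2.57, 2.57, 3.14, 3.14, 3.14, 3.14].

INTERFACE

Orientations are given as a rotation vector (axis times angle).
In Python, from plant import read_state, capture, camera_model, sign_off, tcp_to_grasp gives the robot as it stands. The module is installed in compiled form; this text tells all that it offers.
- The arm moves only by the tool step_arm, never from a script. Its argument "rows" is a list of rows, each a list of 3 entries, a list of its own where there are three numbers: the shift along the tool's x, y, z in mm, then the turn, a rotation vector about the tool's x, y, z in degrees, then the finger opening in mm, from 0 to 91.8. In form: [[[tx, ty, tz], [ax, ay, az], hand], ...]. A call has 1 to 10 rows; each row shifts and turns the commanded pose from where the row before left it, along the tool's axes as they then stand; what a row does not reach is not made up. A row lasts 1/12 s, in which the tool goes at most 41.7 mm and 7.16 degrees, less where a joint would pass 70% of its speed; a pose out of reach is approached as far as the arm can. A call with a gripper value outside its range is refused whole. The fingers move at their own pace and stop on an object; "grip_force" is the grip in N (left out, the last holds). Time passes only in rows, so rows that do not move let the fingers close. It gives the time, the measured TCP pose, the force and the opening at its end, in the units of the state.
- read_state(): the state, without advancing time (a new reading comes with each control period).
- capture(name): name is "side" or "top" or "wrist"; returns the picture (420x560x3 uint8, red, green, blue); there is no depth.
- camera_model(name): a dict with "fx", "fy", "cx", "cy" (pixels), "view" (4x4, takes a point from world to camera coordinates). Camera axes: x right, y up, looking along -z (the intrinsics and any distortion apply to the point x, -y, -z); pixel columns grow to the right and rows downward; lengths in m; the calibration is good to about 2 mm. A picture is of the moment at which its call begins: read the wrist's pose just before it. camera_model takes no time and is no camera call; for the wrist camera it gives the pose at the moment of the call.
- sign_off(): hands the job in, once; it reports no verdict.
The state is a dict: "time_s": time; "joint_positions": joint angles; "qvel": joint speeds; "joint_torque": joint torques, N m; "eef_pos": TCP position; "ee_rot": TCP orientation; "wrist_force": force on the tool from outside, world axes, zero at the start; "moment": the same for the moment, N m; "finger_gap": finger opening in m.
Only numpy, scipy, OpenCV 4.12 (cv2) and the standard library are available. Lean on these libraries where they do the work, as an engineer would, in place of code of your own. Each camera call takes 0.05 s, during which the arm holds its last target.

TASK

Cemented heel lifts are airing in the grey filter box: with its lid still shut, wind the spring timer on it clockwise all the way to the stop, in as many part turns as it takes, so that the fan clears the fumes first. Then lift the lid smoothly, without dropping it, to 50 degrees open, where the slot of its stay lines up with the pin hole, and finish while holding it still there for a workmate to slip the pin in; it falls shut if let go. Leave the tools and materials round the box where they are.

Things in the scene. Friction and masses are not known exactly. Their poses are not given: they have to be found in the camera images.
- airing_box: Grey steel airing box with filter fan, fixed on the bench, turned a little to the robot. 190 deep (x), 325 wide (y); origin on the bench under its centre, front looks along its -x. Right part (y -162 to +66): compartment with heel lifts under the hinged lid, lid's top at 112 high. Left part (y +66 to +162): closed pod 125 high, fan guard in front, timer knob on top.
- timer (a joint): Spring-wound timer knob, rad: 0 = run down (white pointer to the box's front), grows as the knob turns clockwise seen from above, 4.2 (240 degrees) = fully wound, at a hard stop. May start partly wound. Takes 0.07 to 0.12 N m (the mainspring stiffens); let go, the clockwork holds it where it is, running down too slowly to notice.
- timer_grip (a point): On the knob's vertical axis, 24 mm above the pod's top: the height for the middle of the pads. The knob is a black fluted cylinder, 40 mm across the flutes, its top 37 mm above the pod, with a 43 mm skirt up to 9 mm above the pod and a low pointer on top. It can be gripped across at any yaw.
- lid (a joint): Lid hinge, rad: 0 = shut, grows as the front edge rises; 50 degrees open = 0.873. The axis runs along the box's y at its back, 100 mm above the bench; the lid stops at 1.40, so it falls shut from everywhere. Lid of about 0.6 kg, steel frame round a clear pane, free-moving: some 2 to 3 N up at the handle holds it at 50 degrees.
- lid_handle (a point): Middle of the bow handle's bar: black round bar, 12 mm diameter, along the box's y, straight for 90 mm, 45 mm (axis) in front of the lid's front edge, nothing above or below it. Shut, it is 235 mm ahead of the hinge axis and 6 mm above it (106 mm above the bench); it circles about that axis. Axes turn with the lid: x from bar to hinge, y along the bar.
- lid_hinge (a point): Point of the hinge axis straight behind the handle's middle, 100 mm above the bench. Axes as the lid's: x away from the handle, y along the hinge axis. From the lid's right edge a flat curved stay (radius 85 mm about the hinge) runs down through a guide with a pin hole on the outside of the box's right wall; its slot shows in that hole at 50 degrees.
- hammer: Cobbler's hammer, 94 x 213 x 33 mm, lying behind the toggle clamp on the left. A bystander, to be left alone; origin under its centre.
- sanding_block: Cork sanding block, 58 x 95 x 26 mm, at the front left. A bystander, to be left alone; origin under its centre.
- awl: Stitching awl with beech handle, 30 x 155 x 29 mm, at the front left. A bystander, to be left alone; origin under its centre.
- wax_block: Block of thread wax, 34 x 52 x 20 mm, to the right of the box behind the tack tin. A bystander, to be left alone; origin under its centre.
- tack_tin: Open round tin of tacks, 68 x 24 mm high, close to the right of the box. A bystander, to be left alone; origin under its centre.
- glue_brush: Narrow glue brush, 205 x 30 x 10 mm, on the far right, beyond the tack tin. A bystander, to be left alone; origin under its centre.

How it is judged:
By the outcome, as a careful person would: the job done as asked, in the order asked, and still so for the second after the job is handed in, while the arm keeps its last pose, push and grip.
It also fails if it takes over 61 s, if anything falls off the work surface, if the arm or the gripper's body presses on something with over 40 N, if the wrist force passes 120 N, or if a joint passes its speed limit or range.

## Working session

There is one attempt and no reset: what is moved stays moved. The work goes in short steps, Python scripts to look and compute and a tool call to move; the robot and the scene stay as the last step left them, time stands still between calls to the robot, and variables do not carry over. Pictures are saved under pics/ and viewed, and the job is handed in when it is done.

Besides the shell and the picture viewer there is one more tool, called after "Call:" in YAML: its name, and indented under it one key for each argument. step_arm: Moves the arm, as the interface text tells. Its arguments: {"type":"object","properties":{"rows":{"type":"array"},"grip_force":{"type":"number"}},"required":["rows"]}

```bash
mkdir -p pics; ls; python3 - <<'E'
from plant import *
import cv2,json
s=read_state();print(s); print(tcp_to_grasp)
for n in("side","top","wrist"):
    m=camera_model(n);print(n,m)
    cv2.imwrite(f"pics/{n}0.png",capture(n)[:,:,::-1])
E
```

```text
pics
{'time_s': 0.0, 'joint_positions': array([-1.25499992e+00,  3.42696156e-01,  1.52502647e+00,  3.24546194e-06,
        1.27537734e+00, -1.45999879e-01]), 'qvel': array([ 6.38367358e-04,  9.20679904e-06, -5.75534364e-04, -6.26457853e-04,
       -2.31059470e-03, -1.53995060e-03]), 'joint_torque': array([-2.27069642e-03, -4.31250179e+01, -2.44225574e+01,  7.16648530e-02,
        5.58863988e-02, -1.41189844e-04]), 'eef_pos': array([ 0.23381107, -0.46960841,  0.22605545]), 'ee_rot': array([-2.67003906e+00,  1.65359420e+00,  1.80643538e-03]), 'wrist_force': array([ 0.0337786 , -0.71534353, -0.07432674]), 'moment': array([-0.04289897, -0.00576323, -0.03444862]), 'finger_gap': 0.0919929430218522}
0.0188
side {'fx': 437.2031124113874, 'fy': 437.2031124113874, 'cx': 282.2428295156463, 'cy': 208.6940041463006, 'view': array([[ 0.88449514, -0.46627299,  0.01605743, -0.52887426],
       [ 0.26539465,  0.53114964,  0.80464013, -0.11225023],
       [-0.38371086, -0.70743873,  0.59354563, -1.32139249],
       [ 0.        ,  0.        ,  0.        ,  1.        ]])}
top {'fx': 542.8283492728617, 'fy': 542.8283492728617, 'cx': 279.2098050874823, 'cy': 213.23597676277083, 'view': array([[ 4.00457274e-03, -9.99991051e-01,  1.36432303e-03,
        -2.14487452e-01],
       [ 9.90365428e-01,  4.15487205e-03,  1.38416243e-01,
        -4.93065757e-01],
       [-1.38420673e-01,  7.96880442e-04,  9.90373203e-01,
        -1.56219034e+00],
       [ 0.00000000e+00,  0.00000000e+00,  0.00000000e+00,
         1.00000000e+00]])}
wrist {'fx': 377.2937762233556, 'fy': 377.2937762233556, 'cx': 277.0547380898966, 'cy': 208.58544413297844, 'view': array([[ 0.44580572, -0.89512811, -0.00171033, -0.52412648],
       [ 0.85889315,  0.42829599, -0.28082931,  0.03594463],
       [ 0.25211073,  0.12372632,  0.95975621, -0.39053874],
       [ 0.        ,  0.        ,  0.        ,  1.        ]])}
```

View pics/side0.png

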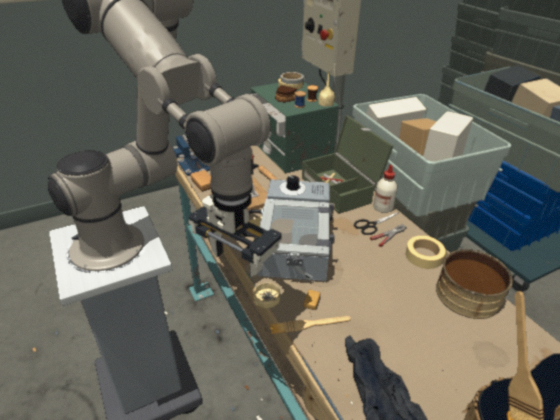

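View pics/top0.png

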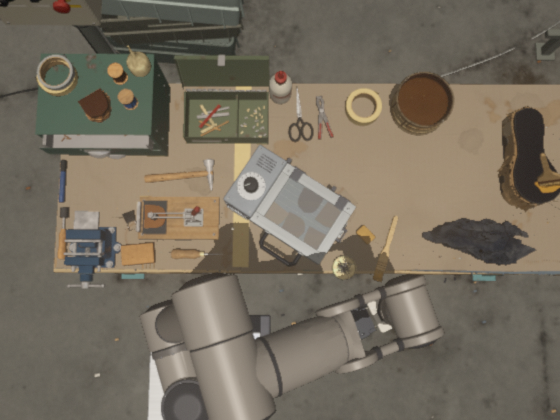

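View pics/wrist0.png

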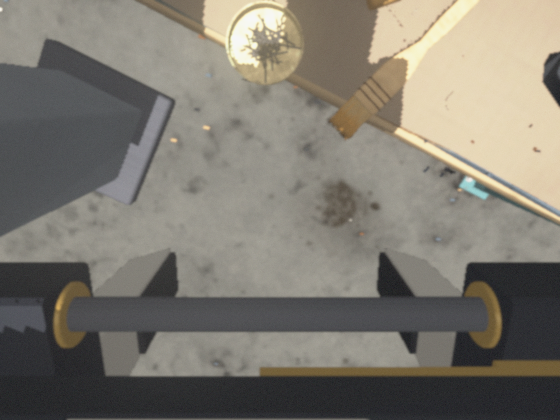

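The top picture shows the box at about (297,207), turned about 30°. Its knob is near (250,185) and the black bow handle near (278,250). I'll enlarge that area.

```bash
python3 - <<'E'
import cv2
a=cv2.imread("pics/top0.png")[135:275,210:370]
cv2.imwrite("pics/topz.png",cv2.resize(a,None,fx=5,fy=5,interpolation=cv2.INTER_CUBIC)[:, :800][:600])
cv2.imwrite("pics/topz2.png",cv2.resize(a[60:],None,fx=5,fy=5,interpolation=cv2.INTER_CUBIC)[:, :800][:600])
a=cv2.imread("pics/side0.png")[165:285,235:345]
cv2.imwrite("pics/sidez.png",cv2.resize(a,None,fx=5,fy=5,interpolation=cv2.INTER_CUBIC))
E
```

```text
(no output)
```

View pics/topz.png

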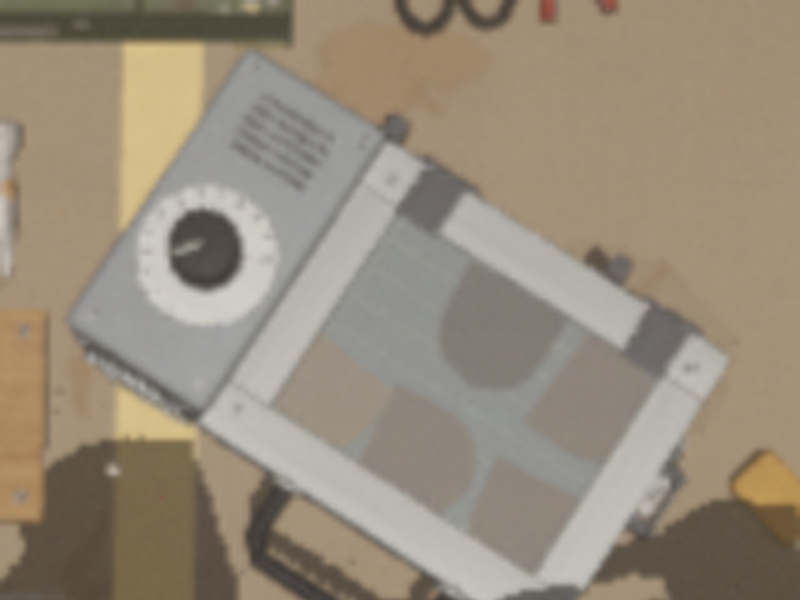

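View pics/topz2.png

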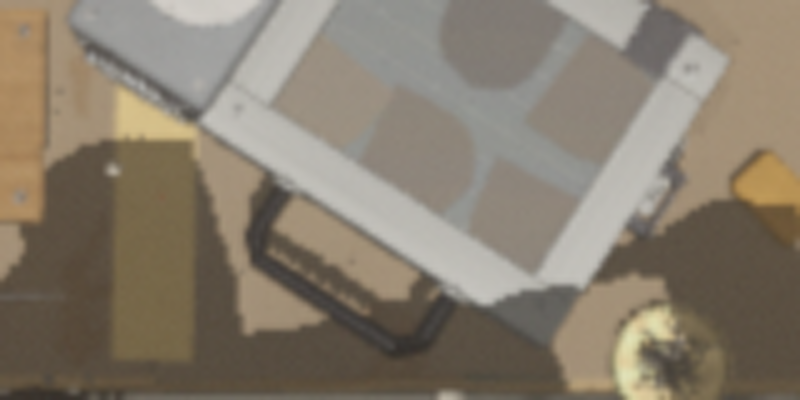

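View pics/sidez.png

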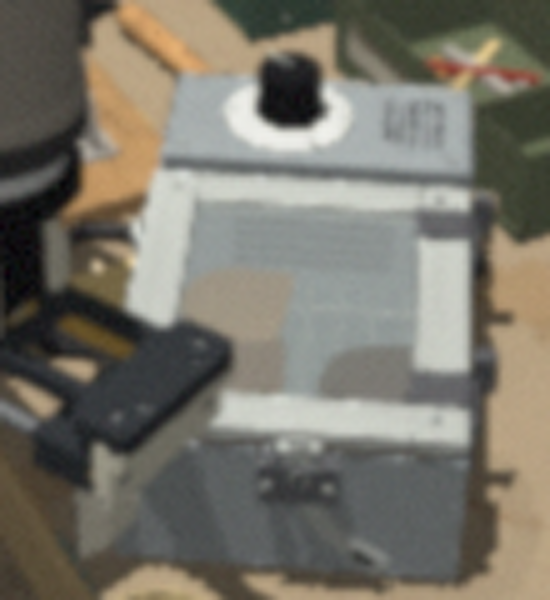

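```bash
cat > h.py <<'E'
import numpy as np,cv2
from plant import *
def ray(m,u,v):
    V=m["view"];R=V[:3,:3];t=V[:3,3]
    d=np.array([(u-m["cx"])/m["fx"],-(v-m["cy"])/m["fy"],-1.]);return -R.T@t,R.T@d
def onz(n,u,v,z):
    o,d=ray(camera_model(n) if isinstance(n,str) else n,u,v);return o+d*(z-o[2])/d[2]
def proj(m,p):
    V=m["view"];c=V[:3,:3]@p+V[:3,3];return np.array([m["cx"]+m["fx"]*c[0]/-c[2],m["cy"]+m["fy"]*c[1]/c[2]])
E
python3 - <<'E'
from h import *
Z=lambda u,v,z:onz("top",210+(u+.5)/5-.5,135+(v+.5)/5-.5,z)
bl,fl,fr,br=[Z(*p,.125) for p in((252,50),(70,318),(200,420),(388,135))]
print("pod",bl,fl,fr,br,np.linalg.norm(bl-fl),np.linalg.norm(fl-fr))
lb,rb,rf=Z(395,138,.112),Z(728,358,.112),Z(555,635,.112)
lf=Z(203,418,.112)
print("lid",lb,rb,rf,lf,np.linalg.norm(lb-rb),np.linalg.norm(rb-rf))
h1,h2=Z(258,548,.106),Z(405,650,.106);print("bar",h1,h2,np.linalg.norm(h1-h2),(h1+h2)/2)
for a,b in((bl,fl),(br,fr),(rb,rf),(lb,lf)): d=a-b;print("yaw x",np.degrees(np.arctan2(d[1],d[0])))
for a,b in((bl,br),(lb,rb),(h1,h2),(fl,fr),(lf,rf)): d=a-b;print("yaw y",np.degrees(np.arctan2(d[1],d[0]))-90)
img=cv2.imread("pics/top0.png");sub=img[165:210,230:272]
hsv=cv2.cvtColor(sub,cv2.COLOR_BGR2HSV)
w=((hsv[...,2]>185)&(hsv[...,1]<40)).astype('u1');k=(hsv[...,2]<90).astype('u1')
for nm,M,z in(("dial",w,.125),("knob",k,.162)):
    cs=max(cv2.findContours(M,cv2.RETR_EXTERNAL,cv2.CHAIN_APPROX_NONE)[0],key=cv2.contourArea)
    (cx,cy),r=cv2.minEnclosingCircle(cs);e=cv2.fitEllipse(cs)
    print(nm,cx+230,cy+165,r,e,onz("top",e[0][0]+230,e[0][1]+165,z))
p1,p2=Z(175,252,.163),Z(200,242,.163);d=p1-p2;print("pointer",np.degrees(np.arctan2(d[1],d[0])))
E
```

```text
pod [ 0.67666856 -0.15738707  0.125     ] [ 0.52288886 -0.0574484   0.125     ] [ 0.46594295 -0.13046797  0.125     ] [ 0.62789762 -0.23425915  0.125     ] 0.18340101253259614 0.09259964182747805
lid [ 0.62927008 -0.23843187  0.112     ] [ 0.50390447 -0.4252945   0.112     ] [ 0.34865631 -0.3272991   0.112     ] [ 0.4687597  -0.13142679  0.112     ] 0.22502039633008364 0.18358945830100473
bar [ 0.39662917 -0.16258322  0.106     ] [ 0.34032706 -0.24455145  0.106     ] 0.09944203148604672 [ 0.36847811 -0.20356734  0.106     ]
yaw x -33.01911866211939
yaw x -32.6544161552148
yaw x -32.26085059233976
yaw x -33.68961422758008
yaw y -32.39278907928599
yaw y -33.857547545979955
yaw y -34.48428372608793
yaw y -37.9496692108138
yaw y -31.51545402638476
dial 250.83628273010254 185.73451232910156 13.903685569763184 ((20.765708923339844, 20.997066497802734), (26.24958038330078, 26.8260440826416), 138.35752868652344) [ 0.55774593 -0.13266203  0.125     ]
knob 250.60869598388672 184.2608699798584 7.2265214920043945 ((20.885425567626953, 19.57282829284668), (11.818740844726562, 13.690089225769043), 173.26687622070312) [ 0.55462287 -0.13489287  0.162     ]
pointer 112.45490335413737
```

The box yaw is about -33°, the knob is at about (0.556, -0.134) and the bar's middle at about (0.368, -0.204). The hinge worked out from the bar agrees with the lid's back edge to about 2 mm. The pointer shows about 34° already wound, so about 206° remains. I'll move over the knob.

Call:
step_arm:
  rows:
    - [[-12,-33.7,-4],[0,0,0],91.8]
    - [[-12,-33.7,-4],[0,0,0],91.8]
    - [[-12,-33.7,-4],[0,0,0],91.8]
    - [[-12,-33.7,-4],[0,0,0],91.8]
    - [[-12,-33.7,-4],[0,0,0],91.8]
    - [[-12,-33.7,-4],[0,0,0],91.8]
    - [[-12,-33.7,-4],[0,0,0],91.8]
    - [[-12,-33.7,-4],[0,0,0],91.8]
    - [[-12,-33.7,-4],[0,0,0],91.8]
    - [[-12,-33.7,-4],[0,0,0],91.8]

```text
time_s: 0.98
eef_pos: [0.483, -0.2108, 0.2668]
ee_rot: [2.671, -1.654, -0.0]
wrist_force: [0.8, -1.1, -0.2]
finger_gap: 0.0919
```

Call:
step_arm:
  rows:
    - [[-12,-33.7,0],[0,0,0],91.8]
    - [[-12,-33.7,0],[0,0,0],91.8]
    - [[-12,-33.7,0],[0,0,0],91.8]
    - [[0,0,0],[0,0,0],91.8]
    - [[0,0,0],[0,0,0],91.8]

```text
time_s: 1.4
eef_pos: [0.5573, -0.1335, 0.2659]
ee_rot: [2.673, -1.649, -0.002]
wrist_force: [-0.0, 0.1, 0.7]
finger_gap: 0.0918
```

```bash
python3 - <<'E'
from h import *
m=camera_model("wrist");im=capture("wrist")
cv2.imwrite("pics/w1.png",im[:,:,::-1]);np.save("w1.npy",m["view"])
cv2.imwrite("pics/t1.png",capture("top")[:,:,::-1])
s=read_state();print(s["eef_pos"],s["ee_rot"],s["joint_positions"]);print(-m["view"][:3,:3].T@m["view"][:3,3])
print(proj(m,np.array([.556,-.134,.162])),proj(m,np.array([.368,-.2036,.106])))
E
```

```text
[ 0.55619479 -0.13538355  0.26630624] [ 2.67040967e+00 -1.65352591e+00 -1.39347098e-03] [-3.72338367e-01  4.05208976e-01  1.31834728e+00 -5.28975498e-04
  1.41903492e+00  7.36581633e-01]
[ 0.62472483 -0.09971703  0.42371079]
[277.19916854 208.43949854] [255.35697537 381.37356272]
```

View pics/w1.png

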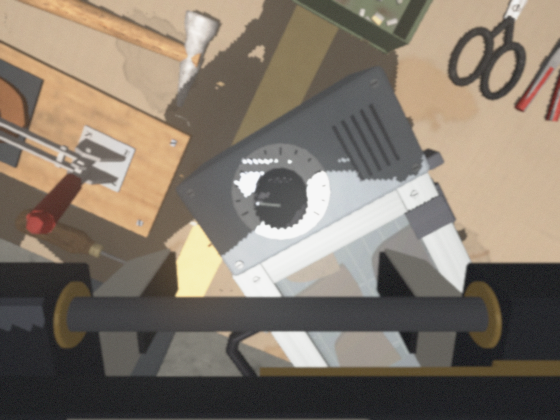

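The wrist view shows the knob at (280,197) and its dial at (281,191). My prediction for the knob top was (277,208), so I'll check this more closely.

```bash
python3 - <<'E'
from h import *
m=camera_model("wrist");m["view"]=np.load("w1.npy")
im=cv2.imread("pics/w1.png");
cv2.imwrite("pics/w1z.png",cv2.resize(im[130:250,215:345],None,fx=5,fy=5,interpolation=cv2.INTER_CUBIC))
for u,v,z in((280,197,.162),(281,191,.125)): print(onz(m,u,v,z))
print(proj(m,np.array([.557,-.133,.125])))
cv2.imwrite("pics/t1z.png",cv2.resize(cv2.imread("pics/t1.png")[135:275,210:370],None,fx=4,fy=4,interpolation=cv2.INTER_CUBIC))
for _ in range(2):
  s=read_state();print(s["time_s"],s["eef_pos"])
E
```

```text
[ 0.56453445 -0.13195845  0.162     ]
[ 0.56089406 -0.13496974  0.125     ]
[276.69163073 194.09271476]
1.5 [ 0.55619479 -0.13538355  0.26630624]
1.5 [ 0.55619479 -0.13538355  0.26630624]
```

View pics/w1z.png

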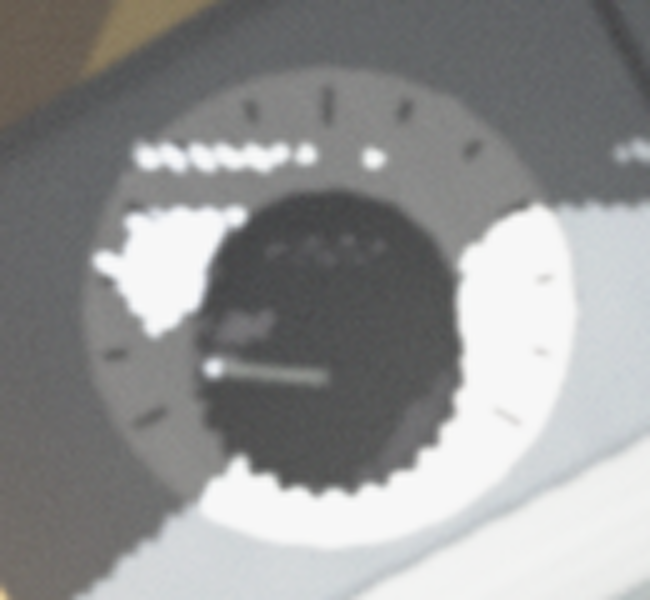

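View pics/t1z.png

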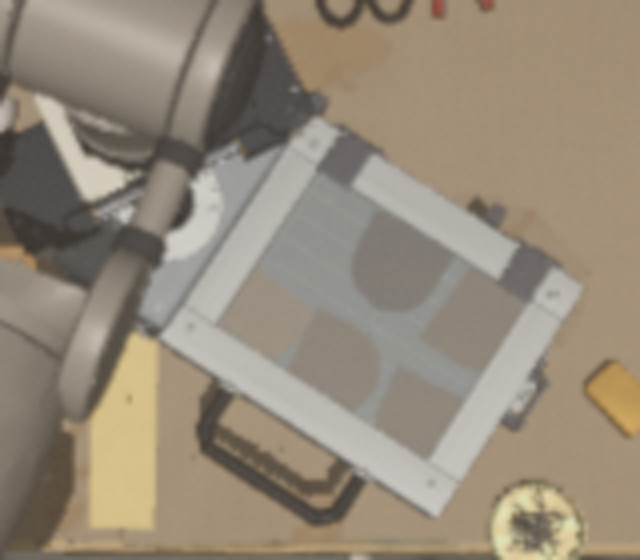

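Call:
step_arm:
  rows:
    - [[0,0,0],[0,0,-7],91.8]
    - [[0,0,0],[0,0,-7],91.8]
    - [[0,0,0],[0,0,-7],91.8]
    - [[0,0,0],[0,0,-7],91.8]
    - [[0,0,0],[0,0,-7],91.8]
    - [[0,0,0],[0,0,-7],91.8]
    - [[0,0,0],[0,0,-7],91.8]
    - [[0,0,0],[0,0,-7],91.8]
    - [[0,0,0],[0,0,-7],91.8]
    - [[0,0,0],[0,0,-7],91.8]

```text
time_s: 2.33
eef_pos: [0.5557, -0.1366, 0.2669]
ee_rot: [3.136, 0.183, -0.0]
wrist_force: [-0.1, -0.2, 0.8]
finger_gap: 0.0917
```

Call:
step_arm:
  rows:
    - [[0,0,0],[0,0,-7],91.8]
    - [[0,0,0],[0,0,-7],91.8]
    - [[0,0,0],[0,0,-7],91.8]
    - [[0,0,0],[0,0,-7],91.8]
    - [[0,0,0],[0,0,-7],91.8]
    - [[0,0,0],[0,0,-7],91.8]
    - [[0,0,0],[0,0,-7],91.8]
    - [[0,0,0],[0,0,-7],91.8]
    - [[0,0,0],[0,0,-7],91.8]
    - [[0,0,0],[0,0,0],91.8]

```text
time_s: 3.17
eef_pos: [0.5558, -0.1365, 0.2669]
ee_rot: [2.58, 1.792, -0.001]
wrist_force: [-0.8, 0.6, 0.1]
finger_gap: 0.0919
```

Call:
step_arm:
  rows:
    - [[0,0,0],[0,0,0],91.8]
    - [[0,0,0],[0,0,0],91.8]

```text
time_s: 3.33
eef_pos: [0.5562, -0.1359, 0.2668]
ee_rot: [2.586, 1.783, -0.0]
wrist_force: [-0.6, 0.6, -0.2]
finger_gap: 0.0919
```

```bash
python3 - <<'E'
from h import *
m=camera_model("wrist");im=capture("wrist")
cv2.imwrite("pics/w2.png",im[:,:,::-1]);np.save("w2.npy",m["view"])
cv2.imwrite("pics/w2z.png",cv2.resize(im[130:250,215:345,::-1],None,fx=5,fy=5,interpolation=cv2.INTER_CUBIC))
s=read_state();print(s["eef_pos"],s["ee_rot"],s["joint_positions"],s["moment"])
E
```

```text
[ 0.55631945 -0.13569161  0.26682464] [ 2.58523340e+00  1.78472639e+00 -9.51283515e-05] [-3.72982874e-01  4.04609847e-01  1.31786230e+00 -1.34034661e-04
  1.41903243e+00 -1.58140822e+00] [ 0.04321733 -0.12063876 -0.01876602]
```

View pics/w2z.png

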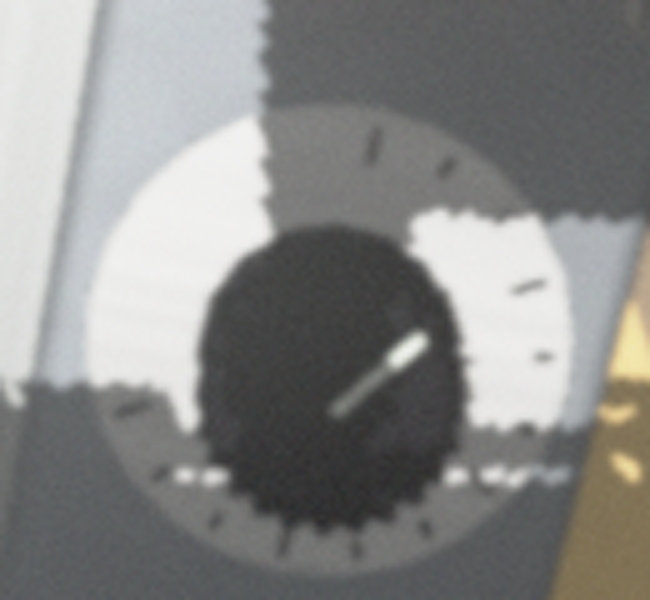

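View pics/w2.png

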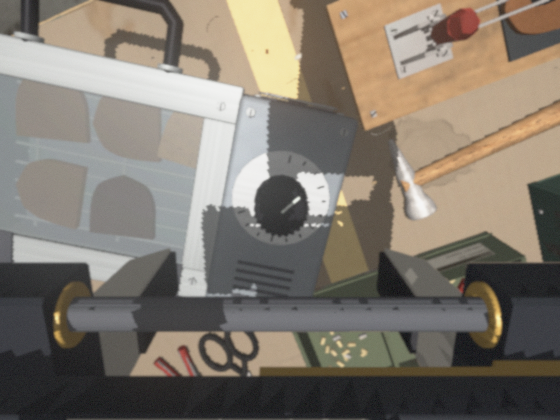

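```bash
python3 - <<'E'
from h import *
m1=camera_model("wrist");m1["view"]=np.load("w1.npy")
m2=camera_model("wrist");m2["view"]=np.load("w2.npy")
for nm,m,d,k,pa,pb in(("w1",m1,(329.5,308),(329,365),(327,378),(212,368)),("w2",m2,(330,340),(333,400),(335,412),(425,340))):
    f=lambda p,z:onz(m,215+(p[0]+.5)/5-.5,130+(p[1]+.5)/5-.5,z)
    q=f(pb,.163)-f(pa,.163)
    print(nm,f(d,.125),f(k,.162),"ptr",np.degrees(np.arctan2(q[1],q[0])))
im=cv2.imread("pics/w2.png")
cv2.imwrite("pics/w2h.png",cv2.resize(im[0:110,0:200],None,fx=4,fy=4))
E
```

```text
w1 [ 0.56056186 -0.1346816   0.125     ] [ 0.56094788 -0.13409208  0.162     ] ptr 111.5219897435128
w2 [ 0.55889485 -0.13413416  0.125     ] [ 0.55834566 -0.13380444  0.162     ] ptr 109.16030193529608
```

View pics/w2h.png

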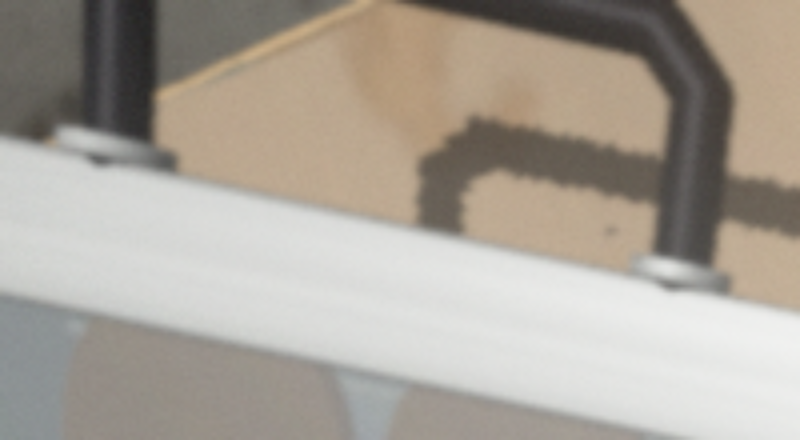

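Both wrist views put the knob at about (0.559, -0.134), with the pointer at about 110°. I'll descend and grip with the grasp point 28 mm above the pod, so the tips stay clear of the skirt.

Call:
step_arm:
  rows:
    - [[2.6,2,20],[0,0,0],91.8]
    - [[0,0,20],[0,0,0],91.8]
    - [[0,0,20],[0,0,0],91.8]
    - [[0,0,20],[0,0,0],91.8]
    - [[0,0,18],[0,0,0],80]
    - [[0,0,15],[0,0,0],70]
    - [[0,0,12],[0,0,0],60]
    - [[0,0,8],[0,0,0],60]
    - [[0,0,0],[0,0,0],60]
    - [[0,0,0],[0,0,0],60]

```text
time_s: 4.22
eef_pos: [0.5595, -0.1335, 0.1338]
ee_rot: [-2.583, -1.788, 0.0]
wrist_force: [0.6, -0.6, 0.3]
finger_gap: 0.0609
```

Call:
step_arm:
  grip_force: 25
  rows:
    - [[0,0,0],[0,0,0],30]
    - [[0,0,0],[0,0,0],30]
    - [[0,0,0],[0,0,0],30]
    - [[0,0,0],[0,0,0],30]
    - [[0,0,0],[0,0,0],30]
    - [[0,0,0],[0,0,0],30]

```text
time_s: 4.72
eef_pos: [0.5595, -0.1342, 0.1344]
ee_rot: [2.581, 1.789, -0.001]
wrist_force: [-3.1, -3.5, 4.1]
finger_gap: 0.0375
```

```bash
python3 - <<'E'
from h import *
s=read_state();print(s["eef_pos"],s["wrist_force"],s["moment"],s["finger_gap"])
E
```

```text
[ 0.55947861 -0.13424273  0.13440073] [-3.06176515 -3.52546835  4.0978943 ] [-0.55067825  0.2315728   0.01013064] 0.03749818900186554
```

The knob is gripped at a gap of 37.5 mm, which fits the fluted body. Now I'll wind clockwise, which is +z in the tool frame.

Call:
step_arm:
  rows:
    - [[0,0,0],[0,0,5],30]
    - [[0,0,0],[0,0,6],30]
    - [[0,0,0],[0,0,6],30]
    - [[0,0,0],[0,0,6],30]
    - [[0,0,0],[0,0,6],30]
    - [[0,0,0],[0,0,6],30]
    - [[0,0,0],[0,0,6],30]
    - [[0,0,0],[0,0,6],30]
    - [[0,0,0],[0,0,6],30]
    - [[0,0,0],[0,0,6],30]

```text
time_s: 5.55
eef_pos: [0.5603, -0.1336, 0.1344]
ee_rot: [3.128, 0.278, 0.004]
wrist_force: [1.4, -1.8, 2.6]
finger_gap: 0.0373
```

```bash
cat > st.py <<'E'
from h import *
from scipy.spatial.transform import Rotation as R
s=read_state();M=R.from_rotvec(s["ee_rot"]).as_matrix();x=M[:,0]
print(s["time_s"],s["eef_pos"].round(4),"yaw",np.degrees(np.arctan2(x[1],x[0])).round(1),"z",M[:,2].round(3),"F",s["wrist_force"].round(1),"M",s["moment"].round(3),"gap",s["finger_gap"].round(4),"q",s["joint_positions"].round(2),"grasp",(s["eef_pos"]-M[:,2]*tcp_to_grasp).round(4))
E
python3 st.py
```

```text
Traceback (most recent call last):
  File "st.py", line 4, in <module>
    print(s["time_s"],s["eef_pos"].round(4),"yaw",np.degrees(np.arctan2(x[1],x[0])).round(1),"z",M[:,2].round(3),"F",s["wrist_force"].round(1),"M",s["moment"].round(3),"gap",s["finger_gap"].round(4),"q",s["joint_positions"].round(2),"grasp",(s["eef_pos"]-M[:,2]*tcp_to_grasp).round(4))
                                                                                                                                                                              ^^^^^^^^^^^^^^^^^^^^^
AttributeError: 'float' object has no attribute 'round'
```

Call:
step_arm:
  rows:
    - [[0,0,0],[0,0,6],30]
    - [[0,0,0],[0,0,6],30]
    - [[0,0,0],[0,0,6],30]
    - [[0,0,0],[0,0,6],30]
    - [[0,0,0],[0,0,6],30]
    - [[0,0,0],[0,0,6],30]
    - [[0,0,0],[0,0,6],30]
    - [[0,0,0],[0,0,6],30]
    - [[0,0,0],[0,0,6],30]
    - [[0,0,0],[0,0,6],30]

```text
time_s: 6.38
eef_pos: [0.5612, -0.134, 0.1344]
ee_rot: [-2.849, 1.323, -0.007]
wrist_force: [3.7, -3.0, -0.6]
finger_gap: 0.0372
```

```bash
sed -i 's/s\["finger_gap"\].round(4)/round(s["finger_gap"],4)/' st.py; python3 st.py
```

```text
6.3833 [ 0.5612 -0.134   0.1344] yaw -49.8 z [ 0.004 -0.001 -1.   ] F [ 3.7 -3.  -0.6] M [-0.498 -0.691  0.06 ] gap 0.0372 q [-0.37  0.52  1.51  0.    1.11  0.5 ] grasp [ 0.5611 -0.1339  0.1532]
```

Call:
step_arm:
  rows:
    - [[0,0,0],[0,0,6],30]
    - [[0,0,0],[0,0,6],30]
    - [[0,0,0],[0,0,6],30]
    - [[0,0,0],[0,0,6],30]
    - [[0,0,0],[0,0,6],30]
    - [[0,0,0],[0,0,6],30]
    - [[0,0,0],[0,0,6],30]
    - [[0,0,0],[0,0,6],30]
    - [[0,0,0],[0,0,6],30]
    - [[0,0,0],[0,0,6],30]

```text
time_s: 7.22
eef_pos: [0.5613, -0.135, 0.1345]
ee_rot: [-1.804, 2.569, -0.008]
wrist_force: [4.6, -6.3, -0.3]
finger_gap: 0.0375
```

```bash
python3 st.py
```

```text
7.2167 [ 0.5613 -0.135   0.1345] yaw -109.8 z [ 0.005 -0.003 -1.   ] F [ 4.6 -6.3 -0.3] M [-1.061 -0.582  0.052] gap 0.0375 q [-0.37  0.52  1.51 -0.    1.11  1.55] grasp [ 0.5612 -0.1349  0.1533]
```

Call:
step_arm:
  rows:
    - [[0,0,0],[0,0,4],30]
    - [[0,0,0],[0,0,4],30]
    - [[0,0,0],[0,0,4],30]
    - [[0,0,0],[0,0,3],30]

```text
time_s: 7.55
eef_pos: [0.5612, -0.1352, 0.1344]
ee_rot: [-1.456, 2.781, -0.008]
wrist_force: [4.5, -7.0, -0.9]
finger_gap: 0.0373
```

```bash
python3 st.py
```

```text
7.55 [ 0.5612 -0.1352  0.1344] yaw -124.7 z [ 0.004 -0.003 -1.   ] F [ 4.5 -7.  -0.9] M [-1.153 -0.545  0.094] gap 0.0373 q [-0.37  0.52  1.51 -0.    1.11  1.81] grasp [ 0.5611 -0.1352  0.1532]
```

Call:
step_arm:
  rows:
    - [[0,0,0],[0,0,2],30]
    - [[0,0,0],[0,0,2],30]
    - [[0,0,0],[0,0,2],30]

```text
time_s: 7.8
eef_pos: [0.5612, -0.1353, 0.1345]
ee_rot: [-1.311, 2.852, -0.008]
wrist_force: [3.0, -8.7, 0.5]
finger_gap: 0.0374
```

```bash
python3 st.py
```

```text
7.8 [ 0.5612 -0.1353  0.1345] yaw -130.6 z [ 0.004 -0.004 -1.   ] F [ 3.  -8.7  0.5] M [-1.17  -0.473  0.156] gap 0.0374 q [-0.37  0.52  1.51 -0.    1.11  1.91] grasp [ 0.5611 -0.1352  0.1533]
```

Call:
step_arm:
  rows:
    - [[0,0,0],[0,0,2],30]
    - [[0,0,0],[0,0,2],30]

```text
time_s: 7.97
eef_pos: [0.5611, -0.1354, 0.1345]
ee_rot: [-1.21, 2.896, -0.008]
wrist_force: [3.4, -7.8, -1.0]
finger_gap: 0.0374
```

```bash
python3 st.py
```

```text
7.9667 [ 0.5611 -0.1354  0.1345] yaw -134.6 z [ 0.004 -0.004 -1.   ] F [ 3.4 -7.8 -1. ] M [-1.142 -0.41   0.111] gap 0.0374 q [-0.37  0.52  1.51 -0.    1.11  1.98] grasp [ 0.561  -0.1353  0.1533]
```

Call:
step_arm:
  rows:
    - [[0,0,0],[0,0,2],30]
    - [[0,0,0],[0,0,2],30]

```text
time_s: 8.13
eef_pos: [0.5606, -0.1348, 0.1344]
ee_rot: [-1.11, 2.937, -0.006]
wrist_force: [0.6, -5.8, 1.8]
finger_gap: 0.0374
```

```bash
python3 st.py
```

```text
8.1333 [ 0.5606 -0.1348  0.1344] yaw -138.6 z [ 0.003 -0.003 -1.   ] F [ 0.6 -5.8  1.8] M [-0.688 -0.047  0.612] gap 0.0374 q [-0.37  0.52  1.51 -0.    1.11  2.05] grasp [ 0.5605 -0.1348  0.1532]
```

The twisting moment jumped to 0.61 N m after 208° of turn, against the 204–206° expected, so this is the stop. One small extra nudge should confirm it.

Call:
step_arm:
  rows:
    - [[0,0,0],[0,0,1],30]
    - [[0,0,0],[0,0,1],30]

```text
time_s: 8.3
eef_pos: [0.5601, -0.1344, 0.1344]
ee_rot: [-1.06, 2.956, -0.004]
wrist_force: [0.9, -5.5, 3.7]
finger_gap: 0.0372
```

```bash
python3 st.py
```

```text
8.3 [ 0.5601 -0.1344  0.1344] yaw -140.5 z [ 0.002 -0.002 -1.   ] F [ 0.9 -5.5  3.7] M [-0.848 -0.114  0.656] gap 0.0372 q [-0.37  0.52  1.51 -0.    1.11  2.09] grasp [ 0.5601 -0.1343  0.1532]
```

Call:
step_arm:
  rows:
    - [[0,0,0],[0,0,0],65]
    - [[0,0,0],[0,0,0],65]
    - [[0,0,0],[0,0,0],65]
    - [[0,0,0],[0,0,0],65]
    - [[0,0,-25],[0,0,0],65]
    - [[0,0,-35],[0,0,0],65]
    - [[0,0,-35],[0,0,0],65]
    - [[0,0,-35],[0,0,0],65]
    - [[0,0,0],[0,0,0],65]
    - [[0,0,0],[0,0,0],65]

```text
time_s: 9.13
eef_pos: [0.5601, -0.1334, 0.2656]
ee_rot: [-1.06, 2.954, -0.004]
wrist_force: [-0.1, -0.6, -0.2]
finger_gap: 0.0652
```

```bash
python3 st.py; python3 - <<'E'
from h import *
m=camera_model("wrist");im=capture("wrist")
cv2.imwrite("pics/w3.png",im[:,:,::-1]);np.save("w3.npy",m["view"])
E
```

```text
9.1333 [ 0.5601 -0.1334  0.2656] yaw -140.5 z [ 0.004 -0.001 -1.   ] F [-0.1 -0.6 -0.2] M [ 0.09   0.029 -0.002] gap 0.0652 q [-0.37  0.41  1.31  0.    1.41  2.09] grasp [ 0.56   -0.1333  0.2844]
```

View pics/w3.png

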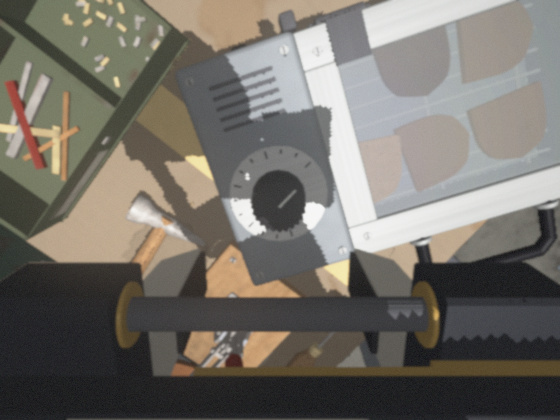

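```bash
python3 - <<'E'
from h import *
m=camera_model("wrist");m["view"]=np.load("w3.npy")
d=onz(m,297,190,.163)-onz(m,280,207,.163);a=np.degrees(np.arctan2(d[1],d[0]));print(a,(147-a)%360)
# pod left edge back->front
e=onz(m,181,75,.125)-onz(m,255,284,.125);print("yaw",np.degrees(np.arctan2(e[1],e[0])),np.linalg.norm(e))
for p in((412,248),(548,208)): print("handle leg root",onz(m,*p,.106))
E
```

```text
-94.31302318043656 241.31302318043657
yaw -33.576495301532084 0.1804897117399488
handle leg root [ 0.43162041 -0.16950211  0.106     ]
handle leg root [ 0.36666057 -0.27183367  0.106     ]
```

The pointer now stands 241° clockwise from the box front, so the timer is fully wound. The lid is still shut. I'll go over the handle and turn the jaws along the box's x.

Call:
step_arm:
  rows:
    - [[27.5,9.7,0],[0,0,0],65]
    - [[27.5,9.7,0],[0,0,0],60]
    - [[27.5,9.7,0],[0,0,0],60]
    - [[27.5,9.7,0],[0,0,0],60]
    - [[27.5,9.7,0],[0,0,0],60]
    - [[27.5,9.7,0],[0,0,0],60]
    - [[27.5,9.7,0],[0,0,0],60]
    - [[0,0,0],[0,0,-6.7],60]
    - [[0,0,0],[0,0,-6.7],60]
    - [[0,0,0],[0,0,-6.7],60]

```text
time_s: 10.02
eef_pos: [0.3664, -0.2029, 0.2621]
ee_rot: [1.566, -2.722, -0.005]
wrist_force: [0.5, 0.4, -0.6]
finger_gap: 0.0599
```

Call:
step_arm:
  rows:
    - [[0,0,0],[0,0,-6.7],60]
    - [[0,0,0],[0,0,-6.7],60]
    - [[0,0,0],[0,0,-6.7],60]
    - [[0,0,0],[0,0,-6.7],60]
    - [[0,0,0],[0,0,-6.7],60]
    - [[0,0,0],[0,0,-6.7],60]
    - [[0,0,0],[0,0,-6.7],60]
    - [[0,0,0],[0,0,-6.7],60]
    - [[0,0,0],[0,0,-6.7],60]
    - [[0,0,0],[0,0,-6.7],60]

```text
time_s: 10.85
eef_pos: [0.3668, -0.2025, 0.2618]
ee_rot: [-2.809, 1.404, 0.007]
wrist_force: [-0.2, 0.4, 1.2]
finger_gap: 0.0598
```

Call:
step_arm:
  rows:
    - [[0,0,0],[0,0,-6.7],60]
    - [[0,0,0],[0,0,-6.7],60]
    - [[0,0,0],[0,0,-6.7],60]
    - [[0,0,0],[0,0,0],60]
    - [[0,0,0],[0,0,0],60]
    - [[0,0,0],[0,0,0],60]

```text
time_s: 11.35
eef_pos: [0.3673, -0.203, 0.2629]
ee_rot: [-3.007, 0.906, 0.003]
wrist_force: [-0.1, -0.8, 0.4]
finger_gap: 0.06
```

```bash
python3 st.py; python3 - <<'E'
from h import *
m=camera_model("wrist");im=capture("wrist")
cv2.imwrite("pics/w4.png",im[:,:,::-1]);np.save("w4.npy",m["view"])
E
```

```text
11.35 [ 0.3673 -0.203   0.2629] yaw -33.5 z [-0.001  0.001 -1.   ] F [-0.1 -0.8  0.4] M [-0.02   0.005 -0.021] gap 0.06 q [-0.69  0.12  1.72  0.    1.31 -0.1 ] grasp [ 0.3673 -0.203   0.2817]
```

View pics/w4.png

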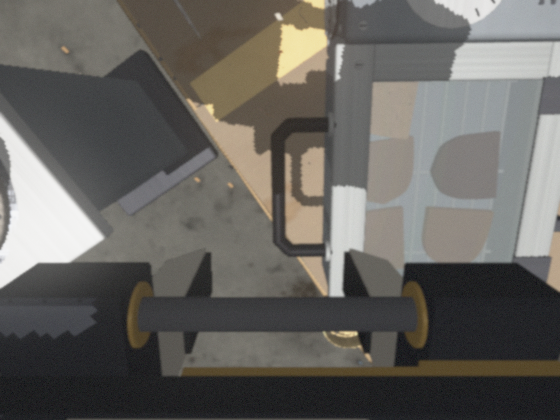

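```bash
python3 - <<'E'
from h import *
m=camera_model("wrist");m["view"]=np.load("w4.npy")
im=cv2.imread("pics/w4.png");g=cv2.cvtColor(im,cv2.COLOR_BGR2GRAY)
P=[]
for v in range(145,236,10):
    r=g[v,262:300];i=np.where(r<60)[0]; print(v,i.min()+262,i.max()+262) 
    P.append(onz(m,(i.min()+i.max())/2+262,v,.106))
P=np.array(P);d=np.polyfit(P[:,1],P[:,0],1);print("yaw",np.degrees(np.arctan2(P[0,1]-P[-1,1],P[0,0]-P[-1,0]))-90,P[0],P[-1])
a,b=onz(m,278.5,124,.106),onz(m,278.5,250,.106);print(a,b,np.linalg.norm(a-b),(a+b)/2)
e=onz(m,534,272,.112)
for p in((331,60),(331,255)):print("lid front edge",onz(m,*p,.112))
cv2.imwrite("pics/w4z.png",cv2.resize(im[100:270,250:345],None,fx=3.5,fy=3.5))
E
```

```text
145 272 284
155 273 283
165 273 283
175 273 282
185 273 282
195 281 281
205 281 281
215 281 282
225 274 283
235 281 283
yaw -30.9141166947281 [ 0.38842841 -0.17112856  0.106     ] [ 0.34765193 -0.23922302  0.106     ]
[ 0.39815026 -0.157167    0.106     ] [ 0.33716366 -0.24946279  0.106     ] 0.11062494316101418 [ 0.36765696 -0.20331489  0.106     ]
lid front edge [ 0.45818055 -0.1390912   0.112     ]
lid front edge [ 0.37462948 -0.27693612  0.112     ]
```

View pics/w4z.png

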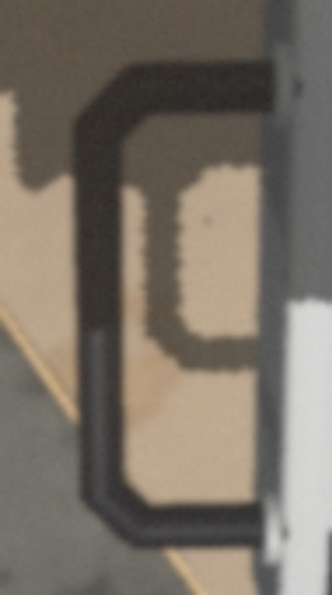

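The bar's middle is at about (0.368, -0.2035), at u≈278.6 and v≈188, directly below the tool. The top and wrist views agree to 1 mm. I'll narrow the jaws to 34 mm so they clear the lid edge, then descend.

Call:
step_arm:
  rows:
    - [[0.7,0,20],[0,0,0],34]
    - [[0,0,20],[0,0,0],34]
    - [[0,0,20],[0,0,0],34]
    - [[0,0,20],[0,0,0],34]
    - [[0,0,20],[0,0,0],34]
    - [[0,0,15],[0,0,0],34]
    - [[0,0,0],[0,0,0],34]
    - [[0,0,0],[0,0,0],34]

```text
time_s: 12.07
eef_pos: [0.368, -0.2035, 0.1484]
ee_rot: [-3.008, 0.903, 0.002]
wrist_force: [0.1, 0.0, -0.1]
finger_gap: 0.034
```

```bash
python3 st.py; python3 - <<'E'
from h import *
for n in("side","wrist"):
    im=capture(n)[:,:,::-1]
    if n=="side": im=cv2.resize(im[150:300,190:370],None,fx=4,fy=4)
    cv2.imwrite(f"pics/{n}5.png",im)
E
```

```text
12.0667 [ 0.368  -0.2035  0.1484] yaw -33.4 z [-0.001  0.001 -1.   ] F [ 0.1  0.  -0.1] M [ 0.011 -0.045 -0.038] gap 0.034 q [-0.69  0.24  1.91 -0.    0.99 -0.1 ] grasp [ 0.368  -0.2035  0.1672]
```

View pics/wrist5.png

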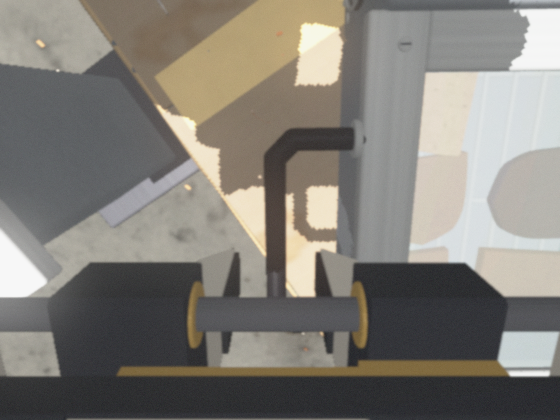

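View pics/side5.png

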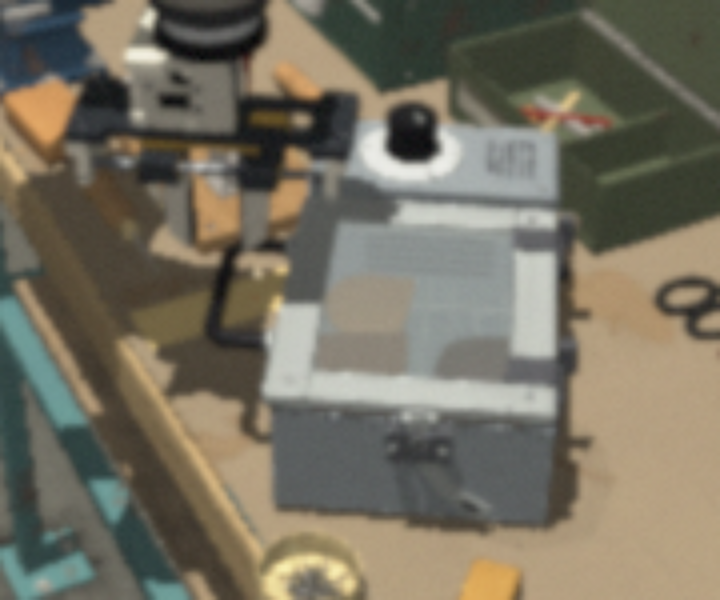

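The bar is centred between the pads at u≈276, and the rear finger clears the lid edge. I'll continue down and grip.

Call:
step_arm:
  rows:
    - [[0,0,15],[0,0,0],34]
    - [[0,0,15],[0,0,0],34]
    - [[0,0,15],[0,0,0],34]
    - [[0,0,10],[0,0,0],34]
    - [[0,0,6],[0,0,0],34]
    - [[0,0,0],[0,0,0],34]
    - [[0,0,0],[0,0,0],34]

```text
time_s: 12.75
eef_pos: [0.3687, -0.2041, 0.0884]
ee_rot: [3.009, -0.901, 0.002]
wrist_force: [1.1, -1.0, 0.7]
finger_gap: 0.0343
```

Call:
step_arm:
  grip_force: 20
  rows:
    - [[0,0,0],[0,0,0],4]
    - [[0,0,0],[0,0,0],4]
    - [[0,0,0],[0,0,0],4]
    - [[0,0,0],[0,0,0],4]
    - [[0,0,0],[0,0,0],4]
    - [[0,0,0],[0,0,0],4]

```text
time_s: 13.25
eef_pos: [0.3677, -0.2034, 0.088]
ee_rot: [-3.01, 0.901, 0.002]
wrist_force: [-3.0, 0.2, 5.7]
finger_gap: 0.011
```

```bash
python3 st.py
```

```text
13.25 [ 0.3677 -0.2034  0.088 ] yaw -33.3 z [-0.001  0.    -1.   ] F [-3.   0.2  5.7] M [0.212 0.508 0.037] gap 0.011 q [-0.69  0.34  1.99 -0.    0.82 -0.11] grasp [ 0.3677 -0.2034  0.1068]
```

The bar is gripped at a gap of 11 mm, with the grasp point at z = 0.107. Now I'll work out the arc increments in tool axes.

```bash
python3 - <<'E'
import numpy as np
R=np.hypot(.235,.006)*1e3;a0=np.arctan2(6,235)
dt=[.4,.8]+[1.2]*8+[1.2]*30+[1,.8,.6,.4,.4]
th=a0+np.radians(np.r_[0,np.cumsum(dt)]);print(np.degrees(th[-1]-a0))
x=-np.diff(R*np.cos(th));z=-np.diff(R*np.sin(th))
for i in range(0,len(dt),10): print(np.degrees(th[min(i+10,len(dt))]-a0),[[round(float(p),1),0,round(float(q),1)] for p,q in zip(x[i:i+10],z[i:i+10])])
E
```

```text
50.00000000000002
10.799999999999999 [[0.0, 0, -1.6], [0.1, 0, -3.3], [0.3, 0, -4.9], [0.4, 0, -4.9], [0.5, 0, -4.9], [0.6, 0, -4.9], [0.7, 0, -4.9], [0.8, 0, -4.9], [0.9, 0, -4.8], [1.0, 0, -4.8]]
22.799999999999994 [[1.1, 0, -4.8], [1.2, 0, -4.8], [1.3, 0, -4.7], [1.4, 0, -4.7], [1.5, 0, -4.7], [1.6, 0, -4.7], [1.7, 0, -4.6], [1.8, 0, -4.6], [1.9, 0, -4.5], [2.0, 0, -4.5]]
34.8 [[2.1, 0, -4.5], [2.2, 0, -4.4], [2.3, 0, -4.4], [2.3, 0, -4.3], [2.4, 0, -4.3], [2.5, 0, -4.2], [2.6, 0, -4.2], [2.7, 0, -4.1], [2.8, 0, -4.1], [2.9, 0, -4.0]]
46.800000000000026 [[3.0, 0, -3.9], [3.0, 0, -3.9], [3.1, 0, -3.8], [3.2, 0, -3.7], [3.3, 0, -3.7], [3.3, 0, -3.6], [3.4, 0, -3.5], [3.5, 0, -3.5], [3.6, 0, -3.4], [3.6, 0, -3.3]]
50.00000000000002 [[3.1, 0, -2.7], [2.5, 0, -2.1], [1.9, 0, -1.6], [1.3, 0, -1.0], [1.3, 0, -1.0]]
```

Call:
step_arm:
  rows:
    - [[0,0,-1.6],[0,0,0],4]
    - [[0.1,0,-3.3],[0,0,0],4]
    - [[0.3,0,-4.9],[0,0,0],4]
    - [[0.4,0,-4.9],[0,0,0],4]
    - [[0.5,0,-4.9],[0,0,0],4]
    - [[0.6,0,-4.9],[0,0,0],4]
    - [[0.7,0,-4.9],[0,0,0],4]
    - [[0.8,0,-4.9],[0,0,0],4]
    - [[0.9,0,-4.8],[0,0,0],4]
    - [[1,0,-4.8],[0,0,0],4]

```text
time_s: 14.08
eef_pos: [0.3719, -0.2061, 0.1319]
ee_rot: [-3.009, 0.901, 0.003]
wrist_force: [-4.4, 2.7, -2.9]
finger_gap: 0.0111
```

```bash
python3 st.py
```

```text
14.0833 [ 0.3719 -0.2061  0.1319] yaw -33.3 z [-0.002  0.001 -1.   ] F [-4.4  2.7 -2.9] M [0.396 0.958 0.07 ] gap 0.0111 q [-0.69  0.28  1.92 -0.    0.95 -0.1 ] grasp [ 0.372  -0.2061  0.1507]
```

Call:
step_arm:
  rows:
    - [[1.1,0,-4.8],[0,0,0],4]
    - [[1.2,0,-4.8],[0,0,0],4]
    - [[1.3,0,-4.7],[0,0,0],4]
    - [[1.4,0,-4.7],[0,0,0],4]
    - [[1.5,0,-4.7],[0,0,0],4]
    - [[1.6,0,-4.7],[0,0,0],4]
    - [[1.7,0,-4.6],[0,0,0],4]
    - [[1.8,0,-4.6],[0,0,0],4]
    - [[1.9,0,-4.5],[0,0,0],4]
    - [[2.0,0,-4.5],[0,0,0],4]

```text
time_s: 14.92
eef_pos: [0.3842, -0.214, 0.1785]
ee_rot: [-3.008, 0.9, 0.006]
wrist_force: [-8.3, 5.0, 0.6]
finger_gap: 0.0115
```

```bash
python3 st.py
```

```text
14.9167 [ 0.3842 -0.214   0.1785] yaw -33.3 z [-0.003  0.002 -1.   ] F [-8.3  5.   0.6] M [0.77  1.397 0.059] gap 0.0115 q [-0.68  0.24  1.82 -0.    1.09 -0.1 ] grasp [ 0.3843 -0.2141  0.1973]
```

Call:
step_arm:
  rows:
    - [[2.1,0,-4.5],[0,0,0],4]
    - [[2.2,0,-4.4],[0,0,0],4]
    - [[2.3,0,-4.4],[0,0,0],4]
    - [[2.3,0,-4.3],[0,0,0],4]
    - [[2.4,0,-4.3],[0,0,0],4]
    - [[2.5,0,-4.2],[0,0,0],4]
    - [[2.6,0,-4.2],[0,0,0],4]
    - [[2.7,0,-4.1],[0,0,0],4]
    - [[2.8,0,-4.1],[0,0,0],4]
    - [[2.9,0,-4.0],[0,0,0],4]

```text
time_s: 15.75
eef_pos: [0.4041, -0.2268, 0.2214]
ee_rot: [-3.008, 0.9, 0.009]
wrist_force: [-14.1, 8.4, 7.7]
finger_gap: 0.0109
```

```bash
python3 st.py
```

```text
15.75 [ 0.4041 -0.2268  0.2214] yaw -33.3 z [-0.005  0.004 -1.   ] F [-14.1   8.4   7.7] M [1.477 2.179 0.067] gap 0.0109 q [-0.68  0.24  1.69 -0.    1.22 -0.1 ] grasp [ 0.4042 -0.2269  0.2402]
```

The wrist force shows about 16 N pushing outward from the hinge, because my arc runs about 2 mm too tight. I'll widen it slightly.

Call:
step_arm:
  rows:
    - [[2.7,0,-4.1],[0,0,0],4]
    - [[2.7,0,-4.1],[0,0,0],4]
    - [[2.8,0,-4.0],[0,0,0],4]
    - [[2.9,0,-3.9],[0,0,0],4]
    - [[3.0,0,-3.9],[0,0,0],4]
    - [[3.0,0,-3.8],[0,0,0],4]

```text
time_s: 16.25
eef_pos: [0.4201, -0.2372, 0.2457]
ee_rot: [-3.009, 0.9, 0.002]
wrist_force: [-4.8, 5.2, 3.7]
finger_gap: 0.011
```

```bash
python3 st.py
```

```text
16.25 [ 0.4201 -0.2372  0.2457] yaw -33.3 z [-0.001  0.001 -1.   ] F [-4.8  5.2  3.7] M [0.887 0.881 0.03 ] gap 0.011 q [-0.67  0.25  1.6   0.    1.29 -0.09] grasp [ 0.4202 -0.2372  0.2645]
```

```bash
python3 - <<'E'
from h import *
for n in("side","top"):
    im=capture(n)[:,:,::-1]; cv2.imwrite(f"pics/{n}6.png",im)
    im=im[130:290,210:370] if n=="side" else im[135:285,210:370]
    cv2.imwrite(f"pics/{n}6z.png",cv2.resize(im,None,fx=3.75,fy=3.75,interpolation=cv2.INTER_CUBIC))
E
```

```text
(no output)
```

View pics/side6z.png

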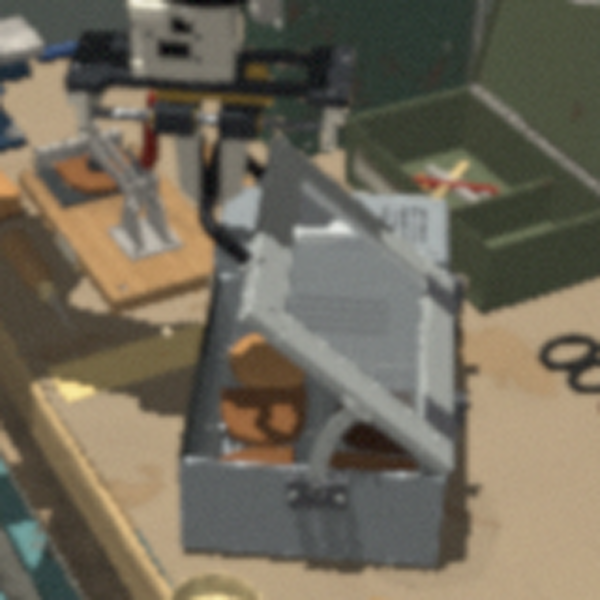

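View pics/top6z.png

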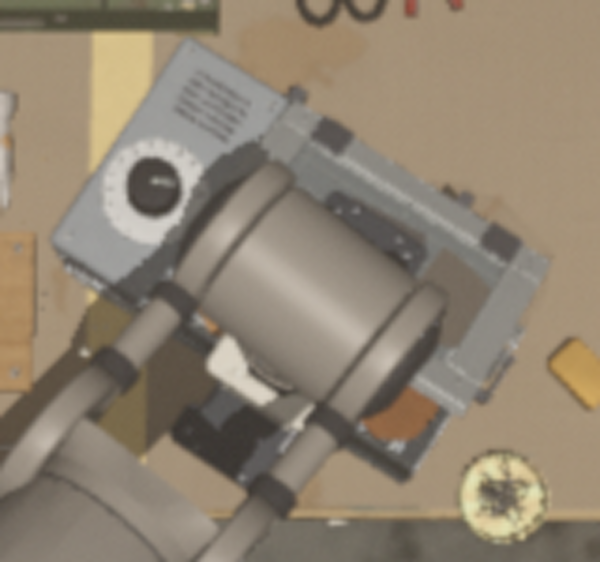

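```bash
cat > ang.py <<'E'
from h import *
yw=np.radians(-33.2);xh=np.array([np.cos(yw),np.sin(yw),0]);yh=np.array([-np.sin(yw),np.cos(yw),0])
H=np.array([.565,-.3315,.1])
def pl(u,v,n="side",yo=-.114):
    o,d=ray(camera_model(n),u,v);P=H+yo*yh
    t=((P-o)@yh)/(d@yh);p=o+t*d-P;return np.array([-(p@xh),p[2]])
E
python3 - <<'E'
from ang import *
f=lambda u,v:pl(190+u/4,150+v/4)
g=lambda u,v:pl(210+u/3.75,130+v/3.75)
for nm,a,b in(("shut",f(268,400),f(556,415)),("now",g(243,310),g(450,472))):
    d=a-b;print(nm,a,b,np.hypot(*d),np.degrees(np.arctan2(d[1],d[0])))
q=np.array([.4202,-.2372,.2645])-H;print("grasp rel",-(q@xh),q@yh,q[2],np.hypot(q@xh,q[2]),np.degrees(np.arctan2(q[2],-(q@xh)))-1.46)
im=cv2.imread("pics/side6.png");cv2.imwrite("pics/side6y.png",cv2.resize(im[190:290,255:340],None,fx=6,fy=6,interpolation=cv2.INTER_CUBIC))
E
```

```text
shut [0.18436133 0.00319761] [-0.00624527  0.00915905] 0.19069980772831183 -1.7914062458495843
now [0.13750019 0.1315414 ] [-0.00944037  0.00198829] 0.1958967585788541 41.401662440043765
grasp rel 0.17279868456420508 -0.0003802800025411397 0.1645 0.23857836319985024 42.1306150317412
```

View pics/side6y.png

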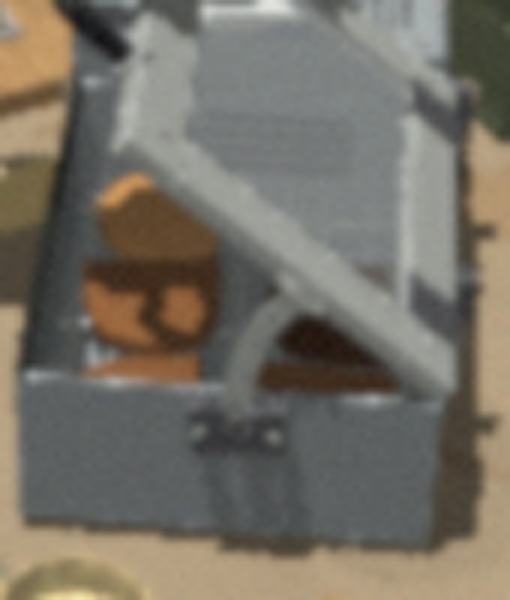

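The side view gives about 43° and the grip position 42°, so I'll advance about 7.3° more.

Call:
step_arm:
  rows:
    - [[1.5,0,-1.7],[0,0,0],4]
    - [[3,0,-3.1],[0,0,0],4]
    - [[3.4,0,-3.4],[0,0,0],4]
    - [[3.4,0,-3.3],[0,0,0],4]
    - [[3.4,0,-3.1],[0,0,0],4]
    - [[2.9,0,-2.6],[0,0,0],4]
    - [[2.2,0,-2.0],[0,0,0],4]
    - [[1.3,0,-1.2],[0,0,0],4]
    - [[0.7,0,-0.6],[0,0,0],4]
    - [[0,0,0],[0,0,0],4]

```text
time_s: 17.18
eef_pos: [0.4387, -0.2491, 0.2673]
ee_rot: [-3.009, 0.9, -0.001]
wrist_force: [-6.2, 5.8, 7.5]
finger_gap: 0.0109
```

Call:
step_arm:
  rows:
    - [[0,0,0],[0,0,0],4]
    - [[0,0,0],[0,0,0],4]

```text
time_s: 17.35
eef_pos: [0.4386, -0.2491, 0.2672]
ee_rot: [-3.009, 0.9, -0.0]
wrist_force: [-6.0, 6.3, 6.2]
finger_gap: 0.0112
```

```bash
python3 st.py;python3 - <<'E'
from ang import *
s=read_state();q=s["eef_pos"]+[0,0,.0188]-H;print("grasp rel",-(q@xh),q@yh,q[2],np.hypot(q@xh,q[2]),np.degrees(np.arctan2(q[2],-(q@xh)))-1.46)
m=camera_model("wrist");np.save("w7.npy",m["view"])
for n in("wrist","side"):
    im=capture(n)[:,:,::-1]; cv2.imwrite(f"pics/{n}7.png",im)
cv2.imwrite("pics/side7y.png",cv2.resize(im[165:290,250:340],None,fx=4.8,fy=4.8,interpolation=cv2.INTER_CUBIC))
E
```

```text
17.35 [ 0.4386 -0.2491  0.2672] yaw -33.3 z [ 0.001  0.001 -1.   ] F [-6.   6.3  6.2] M [1.154 1.015 0.032] gap 0.0112 q [-0.67  0.27  1.51  0.    1.36 -0.09] grasp [ 0.4386 -0.2491  0.286 ]
grasp rel 0.15092071415193417 -0.0002376929394442185 0.18598647817594702 0.23951624584654344 49.48202864902331
```

View pics/side7y.png

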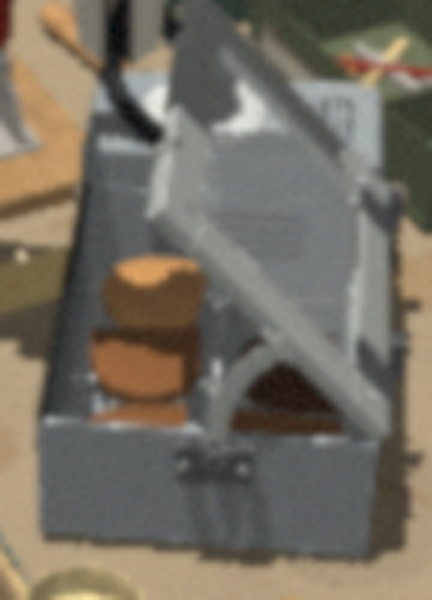

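View pics/wrist7.png

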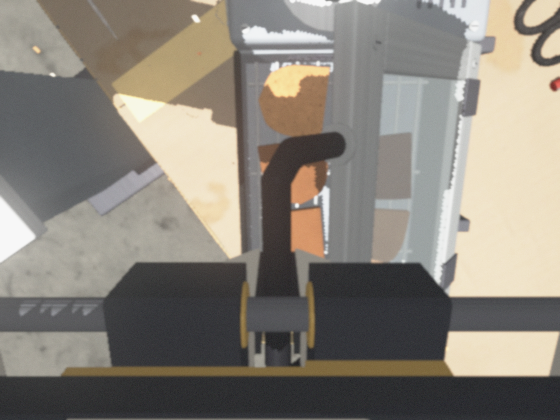

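```bash
python3 - <<'E'
from ang import *
from scipy.optimize import least_squares
G=np.array([[.3677,-.2034,.1068],[.372,-.2061,.1507],[.3843,-.2141,.1973],[.4042,-.2269,.2402],[.4202,-.2372,.2645],[.4386,-.2491,.286]])
q=G-H;X=-(q@xh);Z=q[:,2];print(np.c_[X,Z,q@yh])
r=least_squares(lambda p:np.hypot(X-p[0],Z-p[1])-.2351,[0,0]);print("c",r.x,r.fun)
a=np.degrees(np.arctan2(Z-r.x[1],X-r.x[0]));print(a-1.46,a-a[0])
r=least_squares(lambda p:np.hypot(X-p[0],Z)-p[1],[0,.235]);print("cR",r.x,r.fun,np.degrees(np.arctan2(Z,X-r.x[0]))-1.46)
r=least_squares(lambda p:np.hypot(X-p[0],Z-.0008)-.2351,[0]);print("cx",r.x,r.fun,np.degrees(np.arctan2(Z-.0008,X-r.x[0]))-1.46)
g=lambda u,v:pl(250+u/4.8,165+v/4.8)
for a,b in((g(152,212),g(383,437)),(g(165,200),g(390,400))):
    d=a-b;print(a,b,np.hypot(*d),np.degrees(np.arctan2(d[1],d[0])))
m=camera_model("side");print(-m["view"][:3,:3].T@m["view"][:3,3])
E
```

```text
[[ 0.23523645  0.0068     -0.00084472]
 [ 0.23015994  0.0507     -0.00074946]
 [ 0.21548723  0.0973     -0.00070854]
 [ 0.19182681  0.1402     -0.00052262]
 [ 0.17279868  0.1645     -0.00038028]
 [ 0.15088622  0.186      -0.00026261]]
c [-0.00037851  0.00540116] [ 5.19112489e-04 -1.53275370e-04 -4.86663531e-04 -3.37107314e-04
  6.54381926e-05  4.77929686e-04]
[-1.11983966  9.6565113  21.60053193 33.5830278  41.11386033 48.59136482] [ 0.         10.77635096 22.72037159 34.70286746 42.23369999 49.71120448]
cR [-0.01174644  0.2471501 ] [-7.36201235e-05  1.21684978e-05  3.89620920e-05  3.02184653e-05
  6.87356400e-05 -7.64645704e-05] [ 0.11708455 10.3770153  21.72029797 33.09501234 40.25320135 47.37455293]
cx [0.0017576] [-0.00154407 -0.00131027 -0.00059498  0.00060886  0.0016546   0.00267801] [1.20778198e-02 1.08640015e+01 2.28394145e+01 3.47969565e+01
 4.22836689e+01 4.96979358e+01]
[0.12058438 0.14378234] [-0.00894741  0.0013154 ] 0.19254952009029944 47.72270245642509
[0.11404888 0.15195371] [-0.01053755  0.02851368] 0.17538306174099635 44.735175232071285
[-0.00945533 -1.12178234  0.88312014]
```

```bash
python3 - <<'E'
import cv2
for n,b in(("side0",(230,290,270,335)),("side7",(180,265,275,335))):
    im=cv2.imread(f"pics/{n}.png")[b[0]:b[1],b[2]:b[3]]
    cv2.imwrite(f"pics/{n}_q.png",cv2.resize(im,None,fx=7,fy=7,interpolation=cv2.INTER_CUBIC))
E
```

```text
(no output)
```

View pics/side0_q.png

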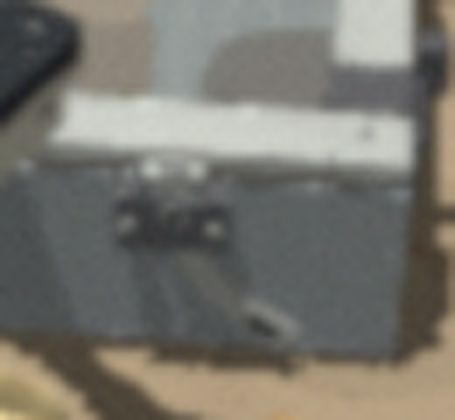

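View pics/side7_q.png

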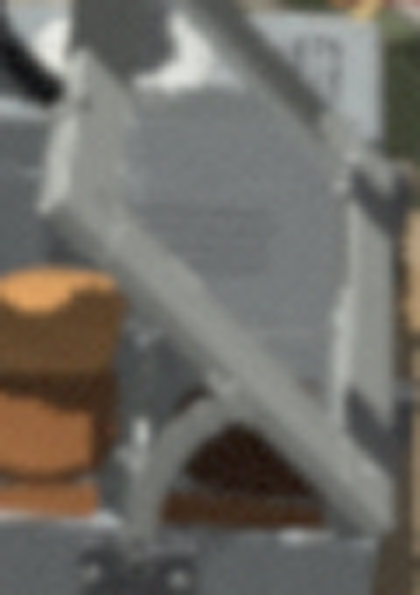

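```bash
python3 - <<'E'
from ang import *
m=camera_model("side")
def hl(z,th,y=-.114):
    P=H+y*yh;t=np.radians(th);o=np.array([0,0,z])
    # points at lid x=.02,.18, z offset above hinge axis
    pts=[]
    for L in(0,.19):
        x=L*np.cos(t)-z*np.sin(t);zz=L*np.sin(t)+z*np.cos(t)
        pts.append(proj(m,P-xh*x+np.array([0,0,zz])))
    return pts
for th in(0,48,50,52):
  for z in(.012,0.0):
    b,f=hl(z,th)
    off=np.array([270,230]) if th==0 else np.array([275,180])
    print(th,z,"back",((b-off)*7).round(),"front",((f-off)*7).round(),"slope",((f-b)[1]/(f-b)[0]).round(4))
E
```

```text
0 0.012 back [397. 159.] front [-106.  121.] slope 0.0753
0 0.0 back [394. 183.] front [-106.  145.] slope 0.0758
48 0.012 back [385. 519.] front [ 54. 192.] slope 0.9868
48 0.0 back [359. 533.] front [ 28. 209.] slope 0.9785
50 0.012 back [386. 520.] front [ 69. 184.] slope 1.0604
50 0.0 back [359. 533.] front [ 42. 200.] slope 1.051
52 0.012 back [386. 520.] front [ 85. 176.] slope 1.1417
52 0.0 back [359. 533.] front [ 57. 191.] slope 1.1309
```

```bash
python3 - <<'E'
import cv2,numpy as np
l=cv2.createLineSegmentDetector()
for n,b,r in(("side0",(230,290,255,335),(.03,.2)),("side5b",None,None),("side7",(180,265,265,340),(.85,1.25))):
    if b is None: continue
    im=cv2.cvtColor(cv2.imread(f"pics/{n}.png"),cv2.COLOR_BGR2GRAY)[b[0]:b[1],b[2]:b[3]]
    im=cv2.resize(im,None,fx=3,fy=3,interpolation=cv2.INTER_CUBIC)
    L=l.detect(im)[0].reshape(-1,4)
    for s in L:
        d=s[2:]-s[:2]
        if np.hypot(*d)<40: continue
        sl=d[1]/d[0]
        off=np.array([270,230]) if n=="side0" else np.array([275,180])
        if r[0]<sl<r[1]: print(n,((s.reshape(2,2)/3+[b[2],b[0]]-off)*7).round(0).tolist(),sl)
E
```

```text
side0 [[404.0, 115.0], [74.0, 93.0]] 0.06840797
side0 [[43.0, 143.0], [402.0, 168.0]] 0.06995253
side0 [[291.0, 373.0], [148.0, 361.0]] 0.08524709
side7 [[261.0, 83.0], [179.0, 7.0]] 0.93509036
side7 [[245.0, 17.0], [326.0, 102.0]] 1.0473121
side7 [[253.0, 427.0], [361.0, 529.0]] 0.9449024
```

Call:
step_arm:
  rows:
    - [[0.4,0,-0.8],[0,0,0],4]
    - [[0.5,0,-1.2],[0,0,0],4]
    - [[0.4,0,-1.0],[0,0,0],4]
    - [[0,0,0],[0,0,0],4]
    - [[0,0,0],[0,0,0],4]

```text
time_s: 17.87
eef_pos: [0.4403, -0.2502, 0.2691]
ee_rot: [-3.009, 0.9, -0.001]
wrist_force: [-1.5, 6.5, 1.6]
finger_gap: 0.0109
```

```bash
python3 st.py;python3 - <<'E'
from ang import *
s=read_state();q=s["eef_pos"]+[0,0,.0188]-H;print("grasp rel",-(q@xh),q@yh,q[2],np.hypot(q@xh,q[2]),np.degrees(np.arctan2(q[2],-(q@xh)))-1.46)
m=camera_model("wrist");np.save("w8.npy",m["view"])
cv2.imwrite("pics/wrist8.png",capture("wrist")[:,:,::-1])
S=[capture("side")[:,:,::-1].astype(float) for _ in range(4)]
im=np.mean(S,0).astype('u1');cv2.imwrite("pics/side8.png",im)
cv2.imwrite("pics/side8_q.png",cv2.resize(im[170:265,265:345],None,fx=6,fy=6,interpolation=cv2.INTER_CUBIC))
ms=camera_model("side")
for th in(48,50,52):
  t=np.radians(th)
  for y,nm in((-.114,"R"),(.114,"L")):
   for z in(0,.012):
    P=H+y*yh
    print(th,nm,z,[((proj(ms,P-xh*(L*np.cos(t)-z*np.sin(t))+[0,0,L*np.sin(t)+z*np.cos(t)])-[265,170])*6).round(0).tolist() for L in(0,.19)])
E
```

```text
17.8667 [ 0.4403 -0.2502  0.2691] yaw -33.3 z [ 0.001  0.001 -1.   ] F [-1.5  6.5  1.6] M [1.091 0.203 0.031] gap 0.0109 q [-0.67  0.28  1.5   0.    1.37 -0.09] grasp [ 0.4403 -0.2502  0.2879]
grasp rel 0.14886783305727203 -0.00024705089778218335 0.18788128533579937 0.23971026072865523 50.1484366202385
48 R 0 [[368.0, 517.0], [84.0, 239.0]]
48 R 0.012 [[390.0, 505.0], [106.0, 225.0]]
48 L 0 [[374.0, 214.0], [132.0, -42.0]]
48 L 0.012 [[393.0, 202.0], [150.0, -55.0]]
50 R 0 [[368.0, 517.0], [96.0, 231.0]]
50 R 0.012 [[390.0, 505.0], [119.0, 218.0]]
50 L 0 [[374.0, 214.0], [142.0, -49.0]]
50 L 0.012 [[393.0, 203.0], [162.0, -62.0]]
52 R 0 [[368.0, 517.0], [109.0, 224.0]]
52 R 0.012 [[391.0, 506.0], [132.0, 211.0]]
52 L 0 [[374.0, 214.0], [153.0, -56.0]]
52 L 0.012 [[394.0, 203.0], [173.0, -68.0]]
```

View pics/side8_q.png

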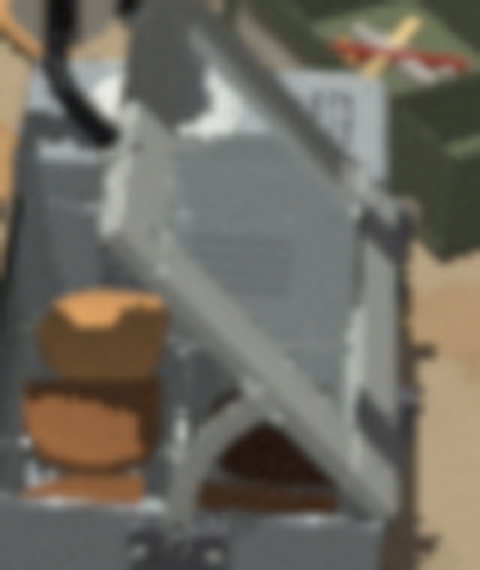

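View pics/wrist8.png

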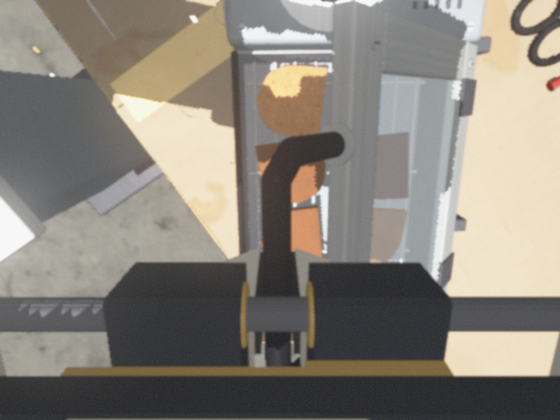

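The lower right edge of the lid in the side view runs from (102,235) to (370,517). That matches the 50° prediction of (96,231) to (368,517), and the grip position gives 50.1°. I'll hold for a moment and check for drift.

Call:
step_arm:
  rows:
    - [[0,0,0],[0,0,0],4]
    - [[0,0,0],[0,0,0],4]
    - [[0,0,0],[0,0,0],4]
    - [[0,0,0],[0,0,0],4]
    - [[0,0,0],[0,0,0],4]
    - [[0,0,0],[0,0,0],4]
    - [[0,0,0],[0,0,0],4]
    - [[0,0,0],[0,0,0],4]

```text
time_s: 18.78
eef_pos: [0.4402, -0.2501, 0.269]
ee_rot: [-3.008, 0.9, -0.001]
wrist_force: [-0.7, 6.3, 2.1]
finger_gap: 0.0115
```

```bash
python3 st.py; python3 - <<'E'
from h import *
a=capture("side")[:,:,::-1];b=cv2.imread("pics/side8.png")
d=cv2.absdiff(cv2.GaussianBlur(a,(5,5),0),cv2.GaussianBlur(b,(5,5),0)).max(2);print("diff",d[150:290,220:345].max())
cv2.imwrite("pics/side9.png",a);cv2.imwrite("pics/top9.png",capture("top")[:,:,::-1])
E
```

```text
18.7833 [ 0.4402 -0.2501  0.269 ] yaw -33.3 z [ 0.001  0.001 -1.   ] F [-0.7  6.3  2.1] M [1.037 0.263 0.03 ] gap 0.0115 q [-0.67  0.28  1.5   0.    1.37 -0.09] grasp [ 0.4402 -0.2502  0.2878]
diff 8
```

View pics/top9.png

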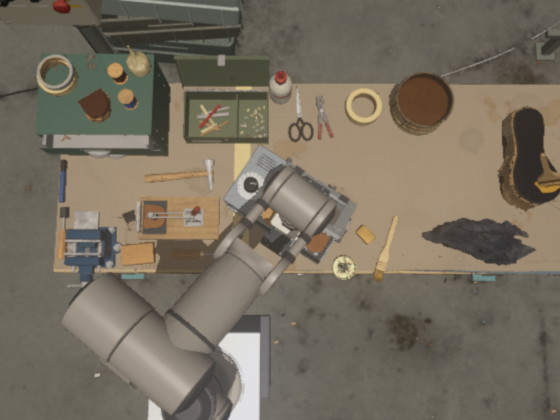

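The lid is holding still with no drift. The hammer, sanding block, tin, wax block and brush are where they were; the awl lies in the arm's shadow, and nothing went near it.

```bash
python3 -c "
from plant import *
print(sign_off())"
```

```text
the job is handed in; nothing more can be done
None
```

The timer is wound to its stop, and the arm is holding the lid still at about 50° open. I handed the job in at about 19 s of the 61 s allowed.

- **Timer:** I wound it about 208° clockwise in one turn with the lid shut. The moment then jumped from about 0.1 to 0.65 N m, which is the stop. Afterwards the pointer read about 241° from the box front, against 240° for fully wound.
- **Lid:** I gripped the handle and raised it along its arc in about 4 s. Partway up, the arc ran about 2 mm too tight and pressed towards the hinge with up to about 18 N, so I widened it. The last hold of 0.7 s showed no drift, with a wrist force of about 7 N.
- **Angle checks:** These agree only to about a degree. The side camera gives about 50.0 to 50.4°, and the grip position gives 50.1°. The grip's radius about the hinge came out 4 to 5 mm larger than the stated 235 mm. If the bar slipped that much in the pads, the lid is at about 49°. I could not see the slot in the pin hole directly.
- **Bystanders:** In the last top view the hammer, sanding block, tin, wax block and brush are where they were. The awl was in the arm's shadow, so I did not check it there, but the arm never went near it.

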